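# Lids onto the clay pots

### The job

Set each of the four finished lids (the pieces with a knob or grip bar) down on the pot of its own shape and size, grip up, flat on the rim, centred so that the mouth is covered, the square and the oblong one in line with their pots' sides. Set them down, do not drop them, and leave the pots standing where they are. The two plain slabs without a grip are unfinished: leave them where they lie.

Things in the scene. Friction and masses are not known exactly. Their poses are not given: they have to be found in the camera images.
- lid_large: large round lid of pale fired clay: a disc 90 mm across, 8 mm thick, with a round upright knob, 18 mm across, in the middle of its top; the knob stands from 8 to 30 mm above the lid's underside. Origin: centre of the underside; z up. Lies flat on the table, knob up. About 110 g.
- lid_small: small round lid of pale fired clay: a disc 58 mm across, 8 mm thick, with a round upright knob, 18 mm across, in the middle of its top; the knob stands from 8 to 30 mm above the lid's underside. Origin: centre of the underside; z up. Lies flat on the table, knob up. About 50 g.
- lid_square: square lid of pale fired clay: 72 x 72 mm, 8 mm thick, with an upright grip bar in the middle of its top, 36 mm long (along the lid's x) and 14 mm thick (along its y), standing from 8 to 30 mm above the lid's underside. Origin: centre of the underside; x along the bar and parallel to two of the sides; z up. Lies flat on the table, bar up. About 100 g.
- lid_oblong: oblong lid of pale fired clay: 94 mm (x) by 56 mm (y), 8 mm thick, with an upright grip bar in the middle of its top, 36 mm long (along the lid's x) and 14 mm thick (along its y), standing from 8 to 30 mm above the lid's underside. Origin: centre of the underside; x along the bar and the long sides; z up. Lies flat on the table, bar up. About 100 g.
- pot_large: large round open pot of pale fired clay, 84 mm across, mouth 68 mm. Walls 8 mm thick, 45 mm high, flat rim, standing loose on the table, mouth up. Origin: centre of the underside; z up, the rim at z = 45 mm. About 260 g.
- pot_small: small round open pot of pale fired clay, 52 mm across, mouth 36 mm. Walls 8 mm thick, 45 mm high, flat rim, standing loose on the table, mouth up. Origin: centre of the underside; z up, the rim at z = 45 mm. About 130 g.
- pot_square: square open pot of pale fired clay, 66 x 66 mm outside, mouth 50 x 50 mm. Walls 8 mm thick, 45 mm high, flat rim, standing loose on the table, mouth up. Origin: centre of the underside; z up, the rim at z = 45 mm. x and y parallel to its sides. About 240 g.
- pot_oblong: oblong open pot of pale fired clay, 88 mm (x) by 50 mm (y) outside, mouth 72 x 34 mm. Walls 8 mm thick, 45 mm high, flat rim, standing loose on the table, mouth up. Origin: centre of the underside; z up, the rim at z = 45 mm. x along its long sides. About 240 g.
- blank_round: unfinished plain disc of pale clay, 74 mm across, 8 mm thick, without any knob, flat on the table; to be left alone. Origin: centre of the underside.
- blank_square: unfinished plain square slab of pale clay, 62 x 62 x 8 mm, without any grip bar, flat on the table; to be left alone. Origin: centre of the underside.

How it is judged:
At the end, for the whole second after the job is handed in: Each lid lies released and at rest on its own pot: centres within 10 mm, height within 4 mm of the rim, level within 0.1 rad; square (any quarter turn) and oblong lid within 0.2 rad of their pots' sides; pots within 30 mm, plain slabs within 20 mm of their starting places (horizontal distance between lid_large and pot_large below 0.01 m and z of lid_large in the frame of pot_large between 0.041 and 0.049 m and angle between each of lid_large, pot_large, lid_small, pot_small, lid_square, pot_square, lid_oblong, pot_oblong's own z axis and vertical below 0.1 rad and linear speed of each of lid_large, pot_large, lid_small, pot_small, lid_square, pot_square, lid_oblong, pot_oblong below 0.02 m/s and angular speed of each of lid_large, lid_small, lid_square, lid_oblong below 0.2 rad/s and distance of each of pot_large, pot_small, pot_square, pot_oblong from where it was at the start of the episode below 0.03 m and contact force between each of lid_large, lid_small, lid_square, lid_oblong and the fingers below 0.05 N and horizontal distance between lid_small and pot_small below 0.01 m and z of lid_small in the frame of pot_small between 0.041 and 0.049 m and horizontal distance between lid_square and pot_square below 0.01 m and z of lid_square in the frame of pot_square between 0.041 and 0.049 m and horizontal distance between lid_oblong and pot_oblong below 0.01 m and z of lid_oblong in the frame of pot_oblong between 0.041 and 0.049 m and (angle between the x axis of lid_square and the x axis of pot_square, either way round below 0.2 rad or angle between the x axis of lid_square and the y axis of pot_square, either way round below 0.2 rad) and angle between the x axis of lid_oblong and the x axis of pot_oblong, either way round below 0.2 rad and distance of each of blank_round, blank_square from where it was at the start of the episode below 0.02 m); the robot touches nothing.
It fails at once if an unfinished slab (no grip) is moved more than 20 mm (distance of any of blank_round, blank_square from where it was at the start of the episode above 0.02 m).
It fails at once if a pot is pushed more than 30 mm from its place or tipped by more than 0.35 rad (distance of any of pot_large, pot_small, pot_square, pot_oblong from where it was at the start of the episode above 0.03 m or angle between any of pot_large, pot_small, pot_square, pot_oblong's own z axis and vertical above 0.35 rad).
It fails at once if a lid is dropped or thrown: it moves faster than 0.7 m/s with no finger touching it (a fall of more than about 25 mm) ((linear speed of lid_large above 0.7 m/s and contact force between lid_large and the fingers below 0.01 N) or (linear speed of lid_small above 0.7 m/s and contact force between lid_small and the fingers below 0.01 N) or (linear speed of lid_square above 0.7 m/s and contact force between lid_square and the fingers below 0.01 N) or (linear speed of lid_oblong above 0.7 m/s and contact force between lid_oblong and the fingers below 0.01 N)).
It also fails if it takes over 96 s, if anything falls off the work surface, if the arm or the gripper's body presses on something with over 40 N, if the wrist force passes 120 N, or if a joint passes its speed limit or range.

### The arm

A 7-joint arm with a two-finger parallel gripper is mounted at the origin on the work surface. World frame = base frame: x ahead of the robot, y to its left, z up, the work surface at z = 0. Lengths are in m, angles in rad, forces in N, time in s.
With the tool pointing down it reaches from about 0.425 to 0.875 m from the base axis. Payload 4.7 kg.
Tool frame: the origin (TCP) lies midway between the tips of the shut fingers; the grasp point (between the pads) lies 19 mm behind it; z points along the fingers, y is the line along which they close (so a half turn about z gives the same grasp; the last joint's range is limited). The gripper opens to 87 mm and grips with 3 to 60 N. Pads are 19 mm wide; open, the fingers measure 117 mm over their backs; the gripper's body (75 mm by 190 mm) begins 51 mm behind the grasp point.
Start: joints at [-1.173, 0.321, -0.07, 1.45, 0.023, 1.371, -0.057], TCP at [0.243, 0.603, 0.194] pointing down, gripper open.
Joint ranges: [-2.86, 2.86], [-0.3, 2.09], [-1.38, 1.24], [0.06, 2.45], [-1.56, 4.7], [0.09, 2.05], [-2.69, 2.69]. Speed limits (rad/s): [2.57, 2.57, 3.14, 3.14, 3.14, 3.14, 3.14].

### API

Orientations are given as a rotation vector (axis times angle).
In Python, from bench import ctrl gives the robot as it stands.
- The arm moves only by the tool tcp_steps, called as name(argument=value, ...) on one line, values as JSON. Schema: {"type":"object","properties":{"segments":{"type":"array","items":{"type":"array","items":{"type":"number"},"minItems":5,"maxItems":5},"minItems":1,"maxItems":20},"grip_n":{"type":"number"},"only":{"type":"string"},"quiet":{"type":"boolean"},"lines":{"type":"string"}},"required":["segments"],"additionalProperties":false}. segments is a list of rows, 1 to 20 of them, each of 5 numbers: dx, dy, dz in m, then a turn about the tool's z in rad, then the opening from 0.0 (shut) to 1.0 (fully open); each row is the pose to reach, as a shift and turn from the pose commanded when the call began, along the tool's axes at that moment; what a row does not reach only later rows make up. A row lasts 1/10 s, in which the tool goes at most 0.05 m and 0.15 rad, less where a joint would pass 70% of its speed; a pose out of reach is approached as far as the arm can. The fingers move at their own pace and stop on an object; grip_n is the grip in N (left out, the last holds). Time passes only in rows, so rows that do not move let the fingers close. The tool returns the time, the measured TCP pose, the force, the opening and the grip force at its end. only (a regular expression) keeps the lines of the reply that match it, lines (a string "A,B") keeps lines A to B, and quiet returns only ok. Input that does not fit is refused with a message, and nothing moves.
- ctrl.get_state(): the state, without advancing time (a new reading comes with each control period).
- ctrl.get_image(name): name is "scene" or "top" or "wrist"; returns the picture (384x512x3 uint8, red, green, blue); there is no depth.
- ctrl.camera_model(name): a dict with "vertical_fov" (degrees; the focal length in pixels is half the picture's height over the tangent of half this angle, whatever the lens; pixels are square), "cx", "cy" (the principal point, pixels), "rvec" (rotation vector, rad) and "tvec" (3), from world to camera coordinates, as OpenCV has them; the wrist camera has in their place "hand_eye" (4x4, takes a point from camera to tool coordinates, whose origin is the TCP and whose axes are the flange's). Camera axes: x right, y down, z forward; pixel columns grow to the right and rows downward; lengths in m; the calibration is good to about 2 mm. A picture is of the moment at which its call begins: read the wrist's pose just before it. camera_model takes no time and is no camera call.
- ctrl.close_job(): hands the job in; it is judged then, once.
The state is a dict: "time": time; "joint_positions": joint angles; "qd": joint speeds; "joint_torque": joint torques, N m; "position": TCP position; "tool_rot": TCP orientation; "ft_force": force on the tool from outside, world axes, zero at the start; "torque": the same for the moment, N m; "grip_width": opening from 0.0 (shut) to 1.0 (fully open); "grip_force": force on a finger pad.
Only numpy, scipy, OpenCV 4.12 (cv2) and the standard library are available. Lean on these libraries where they do the work, as an engineer would, in place of code of your own. Each camera call takes 0.05 s, during which the arm holds its last target. There are 200 camera calls.

## Working session

There is one attempt and no reset: what is moved stays moved. The work goes in short steps, Python scripts to look and compute and a tool call to move; the robot and the scene stay as the last step left them, time stands still between calls to the robot, and variables do not carry over. Pictures are saved under pics/ and viewed, at most 14 in all, crops included, and the job is handed in when it is done.

```bash
ls; mkdir -p pics
```

Run:
```python
from bench import ctrl
import cv2
for n in("top","scene"):
    im=ctrl.get_image(n); cv2.imwrite(f"pics/{n}0.png",cv2.cvtColor(im,cv2.COLOR_RGB2BGR))
    print(ctrl.camera_model(n))
print(ctrl.camera_model("wrist")); print(ctrl.get_state())
```

```text
bench.py
pics
{'vertical_fov': 51.412238160047025, 'cx': 257.2308752522574, 'cy': 191.34665353725256, 'rvec': array([ 2.17951881, -2.0072776 ,  0.23942367]), 'tvec': array([-0.04177808,  0.53606703,  1.12653113])}
{'vertical_fov': 50.57436100740973, 'cx': 262.1106721377219, 'cy': 184.87513733576043, 'rvec': array([ 2.19625477,  0.92546716, -0.40443562]), 'tvec': array([-0.37304381, -0.25052377,  1.49682625])}
{'vertical_fov': 60.5933858645253, 'cx': 251.74509444121608, 'cy': 186.97071342272397, 'hand_eye': array([[ 2.31394725e-04, -9.53785573e-01, -3.00487981e-01,
         8.39364878e-02],
       [ 9.99999912e-01,  3.25966467e-04, -2.64594306e-04,
        -1.03873614e-04],
       [ 3.50315238e-04, -3.00487894e-01,  9.53785565e-01,
        -1.89816913e-01],
       [ 0.00000000e+00,  0.00000000e+00,  0.00000000e+00,
         1.00000000e+00]])}
{'time': 0.1, 'joint_positions': array([-1.1729174 ,  0.32176939, -0.07008054,  1.4515386 ,  0.02260198,
        1.37080052, -0.05689464]), 'qd': array([ 1.42668557e-03,  5.91605373e-05, -1.43037248e-03, -1.54313588e-03,
       -3.82198700e-04,  7.72638354e-04, -2.57107805e-03]), 'joint_torque': array([-2.54149536e-04, -4.92574632e+01, -4.05697161e-01, -3.13400853e+01,
       -6.41502393e-02,  3.94561957e-02,  6.41599627e-05]), 'position': array([0.24322627, 0.60219633, 0.1932648 ]), 'tool_rot': array([-5.99055434e-01, -3.08370730e+00,  2.69055053e-03]), 'ft_force': array([-0.02898218, -0.9568389 , -0.39613733]), 'torque': array([0.01258343, 0.02444572, 0.0230954 ]), 'grip_force': 0.0, 'grip_width': 0.9946680101014541}
```

View pics/top0.png

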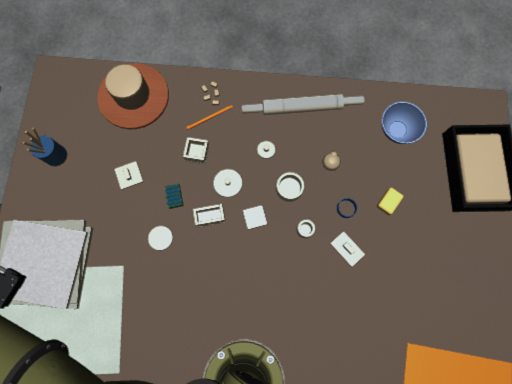

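View pics/scene0.png

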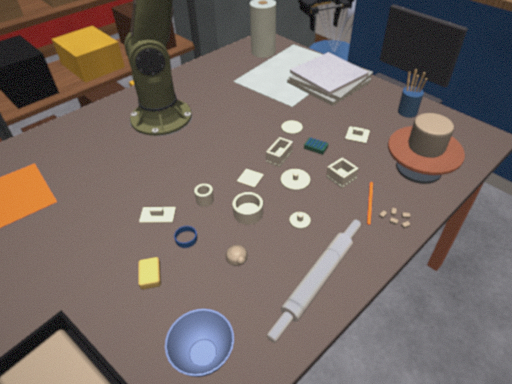

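Create h.py:
```python
import numpy as np,cv2
from scipy.spatial.transform import Rotation as R
from bench import ctrl
def cam(n,st=None):
    m=ctrl.camera_model(n); f=192/np.tan(np.radians(m["vertical_fov"])/2)
    K=np.array([[f,0,m["cx"]],[0,f,m["cy"]],[0,0,1]])
    if n=="wrist":
        T=np.eye(4);T[:3,:3]=R.from_rotvec(st["tool_rot"]).as_matrix();T[:3,3]=st["position"]
        T=T@m["hand_eye"];return K,T[:3,:3],T[:3,3]
    r=cv2.Rodrigues(m["rvec"])[0];return K,r.T,-r.T@m["tvec"]
def cast(c,px,z):
    K,A,o=c;px=np.atleast_2d(px).astype(float)
    d=(A@np.linalg.inv(K)@np.c_[px,np.ones(len(px))].T).T
    return (o+d*((z-o[2])/d[:,2])[:,None])[:,:2]
def proj(c,P):
    K,A,o=c;q=K@A.T@(np.asarray(P)-o);return q[:2]/q[2]
def mask(im,t,s=4):
    g=cv2.resize(im,None,fx=s,fy=s,interpolation=cv2.INTER_CUBIC)
    h=cv2.cvtColor(g,cv2.COLOR_RGB2HSV)
    return ((h[...,2]>t)&(h[...,1]<70)).astype(np.uint8)*255
def contours(im,t,s=4):
    cs,_=cv2.findContours(mask(im,t,s),cv2.RETR_EXTERNAL,cv2.CHAIN_APPROX_NONE)
    return [(c[:,0]+.5)/s-.5 for c in cs]
def tool(st,dxy): # world shift -> tool axes
    return R.from_rotvec(st["tool_rot"]).inv().apply(np.r_[dxy,0] if len(dxy)==2 else dxy)
```

Run:
```python
from h import *
im=ctrl.get_image("top");c=cam("top")
px=dict(lidL=(228,183),lidS=(266,149),lidQ=(128,175),lidO=(347,249),potL=(290,186),potS=(306,228),potQ=(196,149),potO=(209,215),blR=(160,238),blQ=(255,217))
cs=contours(im,130)
for k,p in px.items():
    for q in cs:
        if cv2.contourArea(q.astype(np.float32))>80 and cv2.pointPolygonTest(q.astype(np.float32),p,False)>=0:
            w=cast(c,q,.045 if k[0]=='p' else .008).astype(np.float32)
            r=cv2.minAreaRect(w*1000)
            print(k,np.round(r[0]),np.round(r[1]),round(r[2]),'d',round(np.hypot(*r[0])))
```

```text
lidL [572.  99.] [91. 91.] 50 d 580
lidS [693. -12.] [59. 58.] 9 d 693
lidQ [572. 413.] [74. 75.] 26 d 705
lidO [ 397. -283.] [96. 58.] 46 d 487
potL [570. -95.] [84. 85.] 32 d 578
potS [ 444. -150.] [52. 53.] 8 d 468
potQ [664. 207.] [69. 68.] 85 d 696
potO [461. 143.] [52. 91.] 15 d 483
blR [383. 287.] [75. 75.] 62 d 478
blQ [470.   5.] [65. 65.] 20 d 470
```

Run:
```python
from h import *
im=cv2.imread("pics/top0.png")
cv2.imwrite("pics/c1.png",np.hstack([cv2.resize(im[y-22:y+22,x-22:x+22],(396,396),interpolation=cv2.INTER_CUBIC) for x,y in((128,175),(347,249))]))
c=cam("top")
for a in (26,116): print(a,proj(c,[.572,.413,.008]),proj(c,[.572+.03*np.cos(np.radians(a)),.413+.03*np.sin(np.radians(a)),.008]))
st=ctrl.get_state();M=R.from_rotvec(st["tool_rot"]).as_matrix();print(M,np.degrees(np.arctan2(M[1,1],M[0,1])))
print(tool(st,np.array([.572,.413])-st["position"][:2]))
```

```text
26 [128.21568918 174.35289648] [125.42955949 165.85321079]
116 [128.21568918 174.35289648] [119.06005697 177.68257405]
[[-9.27247972e-01  3.74447538e-01 -4.88677782e-04]
 [ 3.74447848e-01  9.27246873e-01 -1.43017972e-03]
 [-8.24023293e-05 -1.50911559e-03 -9.99998858e-01]] 68.00980220309741
[-3.75660884e-01 -5.23896286e-02  1.10017463e-04]
```

View pics/c1.png

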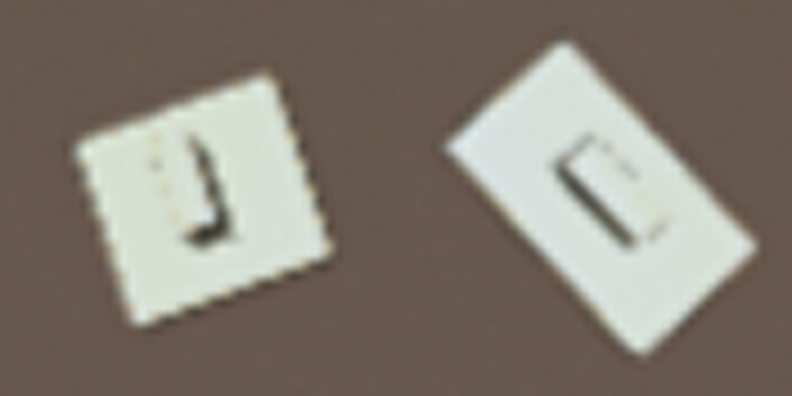

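Add to h.py:
```python
def look(tx,ty,z,name=None,t=130):
    st=ctrl.get_state();im=ctrl.get_image("wrist");c=cam("wrist",st)
    if name: cv2.imwrite(name,cv2.cvtColor(im,cv2.COLOR_RGB2BGR))
    p=proj(c,[tx,ty,z])
    for q in contours(im,t):
        if cv2.contourArea(q.astype(np.float32))>300 and cv2.pointPolygonTest(q.astype(np.float32),tuple(map(float,p)),True)>-8:
            r=cv2.minAreaRect((cast(c,q,z)*1000).astype(np.float32));b=q.min(0),q.max(0)
            print("wrist",np.round(r[0],1),np.round(r[1],1),round(r[2],1),"px",np.round(b))
def goto(x,y,z,ydeg=None):
    st=ctrl.get_state();M=R.from_rotvec(st["tool_rot"]).as_matrix();a=np.degrees(np.arctan2(M[1,1],M[0,1]))
    print("shift",np.round(tool(st,np.array([x,y,z])-st["position"]),4),"yang",round(a,1),"turn",None if ydeg is None else round(-np.radians((ydeg-a+180)%360-180),3),"j7",round(st["joint_positions"][6],2),"t",st["time"],"pos",np.round(st["position"],4),"w",round(st["grip_width"],3))
```

```text
(no output)
```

tcp_steps(segments=[[-0.376,-0.052,0.073,-0.838,0.6],[-0.376,-0.052,0.073,-0.838,0.6],[-0.376,-0.052,0.073,-0.838,0.6],[-0.376,-0.052,0.073,-0.838,0.6],[-0.376,-0.052,0.073,-0.838,0.6],[-0.376,-0.052,0.073,-0.838,0.6],[-0.376,-0.052,0.073,-0.838,0.6],[-0.376,-0.052,0.073,-0.838,0.6],[-0.376,-0.052,0.073,-0.838,0.6],[-0.376,-0.052,0.073,-0.838,0.6],[-0.376,-0.052,0.073,-0.838,0.6],[-0.376,-0.052,0.073,-0.838,0.6],[-0.376,-0.052,0.073,-0.838,0.6]], grip_n=20)

```text
time: 1.45
position: [0.5713, 0.4154, 0.1218]
tool_rot: [-0.711, 3.06, 0.001]
ft_force: [0.1, -0.9, 1.0]
grip_width: 0.603
grip_force: 0.0
```

Run:
```python
from h import *
look(.572,.413,.008,"pics/w1.png");goto(.572,.413,.012,116)
```

```text
wrist [550.8 409.1] [256.5 525.9] 26.2 px [[ -0.  -0.]
 [511. 273.]]
shift [ 0.0006 -0.0021  0.1097] yang 116.1 turn 0.003 j7 1.36 t 1.5 pos [0.5716 0.415  0.1218] w 0.599
```

View pics/w1.png

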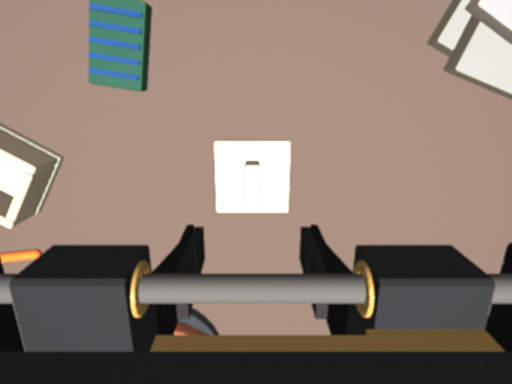

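Run:
```python
from h import *
for t in(190,215): look(.572,.413,.008,t=t)
```

```text
wrist [573.4 417.3] [73.  73.8] 26.2 px [[213. 140.]
 [292. 213.]]
wrist [573.2 417.2] [72.  72.8] 26.1 px [[214. 140.]
 [291. 212.]]
```

Run:
```python
from h import *
goto(.5733,.4172,.012,116)
```

```text
shift [-0.0022  0.0019  0.1097] yang 116.1 turn 0.002 j7 1.36 t 1.6 pos [0.5721 0.4145 0.1217] w 0.603
```

tcp_steps(segments=[[-0.002,0.002,0.05,0,0.6],[-0.002,0.002,0.09,0,0.6],[-0.002,0.002,0.11,0,0.6],[-0.002,0.002,0.11,0,0.6],[-0.002,0.002,0.11,0,0.1],[-0.002,0.002,0.11,0,0.1],[-0.002,0.002,0.11,0,0.1],[-0.002,0.002,0.11,0,0.1],[-0.002,0.002,0.11,0,0.1]], grip_n=20)

```text
time: 2.5
position: [0.5739, 0.4167, 0.0122]
tool_rot: [-0.707, 3.06, 0.001]
ft_force: [0.1, -0.1, -0.5]
grip_width: 0.231
grip_force: 0.0
```

Run:
```python
from h import *
goto(.664,.207,.11,85-180)
goto(.664,.207,.11,-5)
goto(.664,.207,.11,85)
```

```text
shift [ 0.011  -0.228  -0.0978] yang 116.0 turn -2.6 j7 1.35 t 2.5 pos [0.5739 0.4167 0.0122] w 0.231
shift [ 0.011  -0.228  -0.0978] yang 116.0 turn 2.112 j7 1.35 t 2.5 pos [0.5739 0.4167 0.0122] w 0.231
shift [ 0.011  -0.228  -0.0978] yang 116.0 turn 0.542 j7 1.35 t 2.5 pos [0.5739 0.4167 0.0122] w 0.231
```

tcp_steps(segments=[[0,0,0,0,0.1],[0,0,0,0,0.1],[0,0,0,0,0.1],[0,0,-0.02,0,0.1],[0,0,-0.06,0,0.1],[0,0,-0.11,0,0.1],[-0.066,-0.266,-0.13,0.54,0.1],[-0.066,-0.266,-0.13,0.54,0.1],[-0.066,-0.266,-0.13,0.54,0.1],[-0.066,-0.266,-0.13,0.54,0.1],[-0.066,-0.266,-0.13,0.54,0.1],[-0.066,-0.266,-0.13,0.54,0.1],[-0.066,-0.266,-0.13,0.54,0.1],[-0.066,-0.266,-0.13,0.54,0.1],[-0.066,-0.266,-0.13,0.54,0.1]], grip_n=20)

```text
time: 4.0
position: [0.7485, 0.2088, 0.141]
tool_rot: [-0.131, -3.138, -0.002]
ft_force: [-0.4, 0.4, -0.6]
grip_width: 0.102
grip_force: 0.0
```

Run:
```python
from h import *
look(.664,.207,.045,"pics/w2.png",t=200);goto(.664,.207,.11,85)
```

```text
wrist [666.3 211. ] [44.5 44.3] 85.2 px [[218.  57.]
 [273. 113.]]
shift [ 0.0839 -0.0091  0.0312] yang 85.3 turn 0.005 j7 1.23 t 4.05 pos [0.7484 0.2091 0.1412] w 0.099
```

View pics/w2.png

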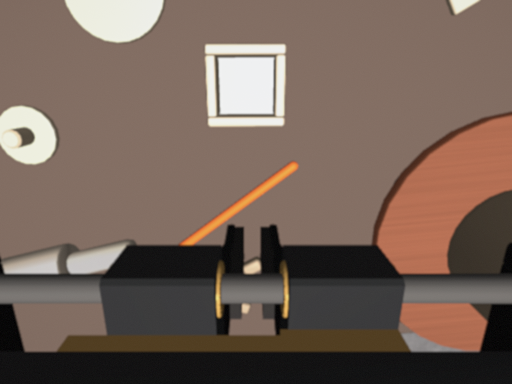

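Run:
```python
from h import *
im=ctrl.get_image("top");c=cam("top")
cv2.imwrite("pics/t2.png",cv2.cvtColor(cv2.resize(im[110:270,60:260],(800,640))[:600],cv2.COLOR_RGB2BGR))
for q in contours(im,130):
    q=q.astype(np.float32)
    if 80<cv2.contourArea(q)<2000:
        r=cv2.minAreaRect((cast(c,q,.008)*1000).astype(np.float32)); print(np.round(q.mean(0)),np.round(r[0]),np.round(r[1]),round(r[2]))
im=cv2.cvtColor(cv2.imread("pics/w2.png"),cv2.COLOR_BGR2RGB);c=cam("wrist",ctrl.get_state())
for t in (150,165,180):
  for q in contours(im,t):
    r=cv2.minAreaRect((cast(c,q,.045)*1000).astype(np.float32))
    if len(q)>800: print(t,np.round(q.mean(0)),np.round(r[0],1),np.round(r[1],1),round(r[2],1))
print(ctrl.get_state()["grip_force"])
```

```text
[347. 248.] [ 397. -283.] [97. 59.] 46
[151. 238.] [377. 314.] [62. 21.] 11
[306. 228.] [ 450. -155.] [55. 54.] 5
[254. 217.] [470.   5.] [65. 66.] 20
[215. 212.] [473. 127.] [54. 51.] 15
[290. 185.] [580. -98.] [88. 88.] 49
[227. 182.] [572.  99.] [92. 91.] 50
[128. 175.] [571. 414.] [75. 76.] 26
[266. 149.] [693. -12.] [59. 59.] 5
[475. 170.] [ 688. -683.] [209.  79.] 5
[252. 107.] [833.  44.] [26. 70.] 9
[312. 102.] [ 869. -158.] [ 47. 336.] 9
[124.  84.] [878. 469.] [ 83. 100.] 28
150 [245.  84.] [666.7 210.6] [67.1 66.7] 85.4
150 [115.  15.] [609.6 113.3] [76.7 30.6] 85.3
165 [245.  84.] [666.7 210.5] [66.5 66.3] 85.5
165 [115.  15.] [609.4 113.4] [76.3 30.3] 85.3
180 [245.  84.] [666.7 210.5] [65.9 65.6] 85.5
180 [115.  15.] [609.3 113.5] [76.1 30.1] 85.3
0.0
```

View pics/t2.png

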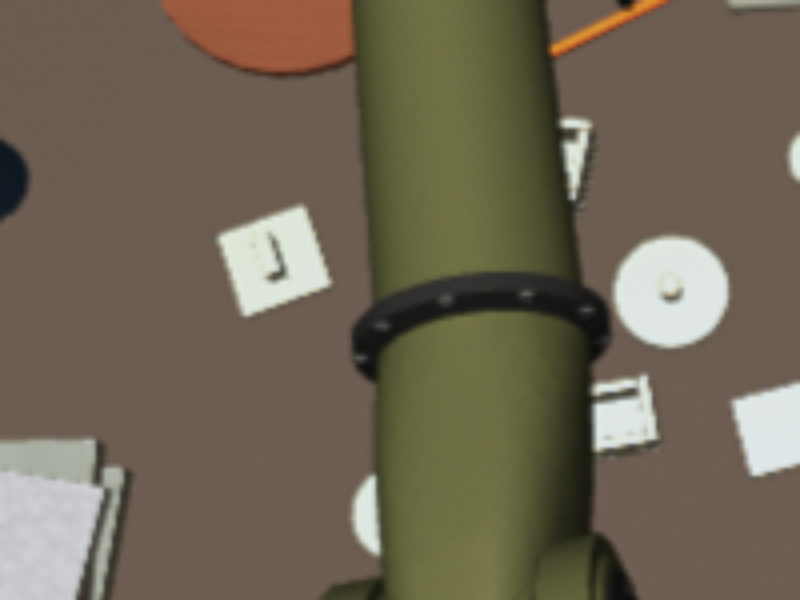

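Run:
```python
from h import *
goto(.5733,.4172,.11,116)
```

```text
shift [0.1918 0.193  0.0317] yang 85.3 turn -0.537 j7 1.23 t 4.1 pos [0.7485 0.2089 0.1413] w 0.101
```

tcp_steps(segments=[[0.192,0.193,0.032,-0.537,0.5],[0.192,0.193,0.032,-0.537,0.5],[0.192,0.193,0.032,-0.537,0.5],[0.192,0.193,0.032,-0.537,0.5],[0.192,0.193,0.032,-0.537,0.5],[0.192,0.193,0.032,-0.537,0.5],[0.192,0.193,0.032,-0.537,0.5],[0.192,0.193,0.032,-0.537,0.5]], grip_n=25)

```text
time: 4.9
position: [0.5736, 0.4164, 0.1096]
tool_rot: [-0.708, 3.06, -0.0]
ft_force: [-0.5, -0.5, 0.1]
grip_width: 0.494
grip_force: 0.0
```

Run:
```python
from h import *
look(.5733,.4172,.008,t=200);goto(.5733,.4172,.012,116)
```

```text
wrist [573.3 417.3] [72.8 73.3] 26.1 px [[212. 139.]
 [293. 215.]]
shift [0.0007 0.0032 0.0977] yang 115.9 turn -0.002 j7 1.36 t 4.95 pos [0.5752 0.4147 0.1097] w 0.494
```

tcp_steps(segments=[[0,0.001,0.05,0,0.5],[0,0.001,0.09,0,0.5],[0,0.001,0.098,0,0.5],[0,0.001,0.098,0,0],[0,0.001,0.098,0,0],[0,0.001,0.098,0,0],[0,0.001,0.098,0,0],[0,0.001,0.098,0,0],[0,0.001,0.098,0,0],[0,0.001,0.098,0,0],[0,0.001,0.098,0,0],[0,0.001,0.098,0,0]], grip_n=25)

```text
time: 6.15
position: [0.5743, 0.416, 0.0112]
tool_rot: [0.703, -3.062, 0.0]
ft_force: [-0.6, 0.1, -0.1]
grip_width: 0.008
grip_force: 0.0
```

Run:
```python
from h import *
goto(.5733,.4172,.11,116);look(.5733,.4172,.008,"pics/w3.png",t=200)
print(ctrl.get_state()["grip_force"])
```

```text
shift [ 0.0004  0.0015 -0.0988] yang 115.9 turn -0.003 j7 1.35 t 6.15 pos [0.5743 0.416  0.0112] w 0.008
wrist [564.6 413. ] [53.3 72.4] 25.9 px [[194. 165.]
 [313. 245.]]
0.0
```

View pics/w3.png

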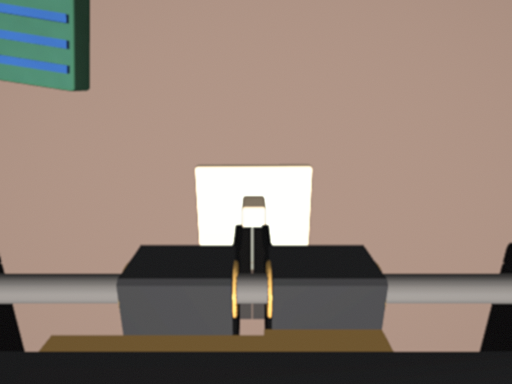

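Run:
```python
from h import *
st=ctrl.get_state();c=cam("wrist",st);T=R.from_rotvec(st["tool_rot"]).as_matrix();p=st["position"]
for v in ([0,0,0],[0,0,-.019],[.0095,0,-.019],[.0095,0,0],[.018,0,-.018],[-.018,0,-.018],[.018,.007,-.018]): print(v,np.round(proj(c,p+T@np.array(v))))
print(c[2],p)
```

```text
[0, 0, 0] [251. 223.]
[0, 0, -0.019] [251. 237.]
[0.0095, 0, -0.019] [251. 222.]
[0.0095, 0, 0] [251. 209.]
[0.018, 0, -0.018] [251. 207.]
[-0.018, 0, -0.018] [251. 264.]
[0.018, 0.007, -0.018] [263. 207.]
[0.49867299 0.3799805  0.20101809] [0.5742441  0.41597211 0.01118877]
```

Run:
```python
import cv2
im=cv2.imread("pics/w3.png");cv2.imwrite("pics/w3c.png",cv2.resize(im[150:350,160:350],None,fx=3,fy=3,interpolation=cv2.INTER_CUBIC))
```

```text
(no output)
```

View pics/w3c.png

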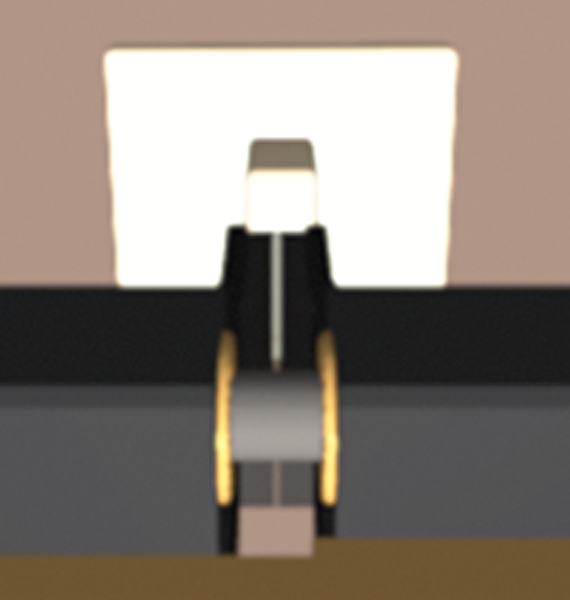

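tcp_steps(segments=[[0,0,0,0,0.5],[0,0,0,0,0.5],[0,0,0,0,0.5],[0,0,0,0,0.5],[0,0,0,0,0.5],[0,0,0,0,0.5],[0,0,0.003,0,0.5],[0,0,0.005,0,0.5],[0,0,0.005,0,0.5]], grip_n=25)

```text
time: 7.1
position: [0.574, 0.4157, 0.0056]
tool_rot: [0.703, -3.061, 0.001]
ft_force: [-0.2, -0.2, -0.3]
grip_width: 0.503
grip_force: 0.0
```

tcp_steps(segments=[[0,0,0.003,0,0.5],[0,0,0.005,0,0.5],[0,0,0.005,0,0.5]])

```text
time: 7.4
position: [0.574, 0.4158, 0.0007]
tool_rot: [0.703, -3.061, 0.001]
ft_force: [0.0, -1.1, 0.3]
grip_width: 0.501
grip_force: 0.0
```

tcp_steps(segments=[[0,0,0.003,0,0.5],[0,0,0.006,0,0.5],[0,0,0.006,0,0.5]])

```text
time: 7.7
position: [0.574, 0.4157, -0.0054]
tool_rot: [0.703, -3.061, 0.001]
ft_force: [0.0, 0.4, -0.5]
grip_width: 0.498
grip_force: 0.0
```

tcp_steps(segments=[[0,0,0.003,0,0.5],[0,0,0.004,0,0.5],[0,0,0.004,0,0.5]])

```text
time: 8.0
position: [0.5742, 0.4159, -0.009]
tool_rot: [0.703, -3.062, 0.0]
ft_force: [0.3, 0.7, 0.4]
grip_width: 0.497
grip_force: 0.0
```

Run:
```python
from h import *
im=ctrl.get_image("wrist")
cv2.imwrite("pics/w4.png",cv2.cvtColor(cv2.resize(im[150:300,130:380],None,fx=3,fy=3),cv2.COLOR_RGB2BGR))
```

```text
(no output)
```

View pics/w4.png

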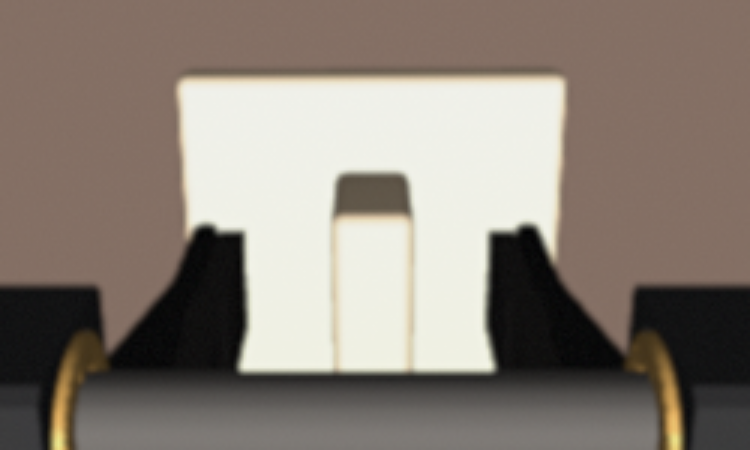

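tcp_steps(segments=[[0,0,0,0,0],[0,0,0,0,0],[0,0,0,0,0],[0,0,0,0,0],[0,0,0,0,0],[0,0,0,0,0],[0,0,0,0,0]], grip_n=25)

```text
time: 8.75
position: [0.5743, 0.4161, -0.0087]
tool_rot: [-0.703, 3.062, 0.0]
ft_force: [0.4, 0.4, -0.1]
grip_width: 0.157
grip_force: 25.0
```

Run:
```python
from h import *
goto(.751,.2105,.11,85.4)
```

```text
shift [-0.0693 -0.2621 -0.1187] yang 115.9 turn 0.532 j7 1.35 t 8.75 pos [ 0.5743  0.4161 -0.0087] w 0.157
```

tcp_steps(segments=[[0,0,-0.03,0,0],[0,0,-0.07,0,0],[0,0,-0.11,0,0],[0.0067,-0.2253,-0.12,0.532,0],[0.0067,-0.2253,-0.12,0.532,0],[0.0067,-0.2253,-0.12,0.532,0],[0.0067,-0.2253,-0.12,0.532,0],[0.0067,-0.2253,-0.12,0.532,0],[0.0067,-0.2253,-0.12,0.532,0],[0.0067,-0.2253,-0.12,0.532,0],[0.0067,-0.2253,-0.12,0.532,0]], grip_n=25)

```text
time: 9.85
position: [0.6655, 0.2126, 0.1109]
tool_rot: [-0.123, -3.138, -0.002]
ft_force: [-0.7, 0.1, -1.5]
grip_width: 0.157
grip_force: 25.0
```

Run:
```python
from h import *
goto(.6667,.2105,.038,85.4)
im=ctrl.get_image("wrist")
cv2.imwrite("pics/w5.png",cv2.cvtColor(im,cv2.COLOR_RGB2BGR))
```

```text
shift [-0.0014 -0.0021  0.0729] yang 85.5 turn 0.002 j7 1.19 t 9.85 pos [0.6655 0.2126 0.1109] w 0.157
```

View pics/w5.png

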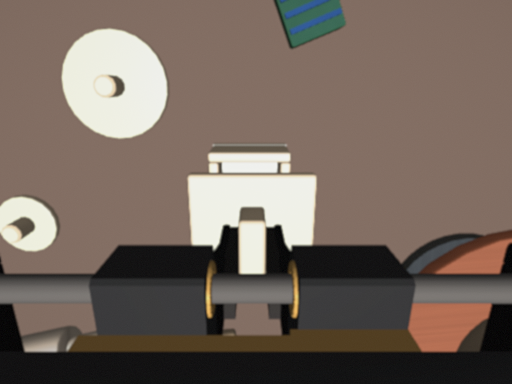

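tcp_steps(segments=[[-0.001,-0.001,0.04,0,0],[-0.001,-0.001,0.06,0,0],[-0.001,-0.001,0.064,0,0],[-0.001,-0.001,0.064,0,0]], grip_n=25)

```text
time: 10.3
position: [0.6665, 0.2106, 0.0467]
tool_rot: [-0.124, -3.138, 0.0]
ft_force: [0.1, 0.2, 0.1]
grip_width: 0.157
grip_force: 25.0
```

Run:
```python
from h import *
goto(.6667,.2105,.036,85.4)
```

```text
shift [-0.0002 -0.0001  0.0107] yang 85.5 turn 0.002 j7 1.2 t 10.3 pos [0.6665 0.2106 0.0467] w 0.157
```

tcp_steps(segments=[[0,0,0.004,0,0],[0,0,0.007,0,0],[0,0,0.009,0,0],[0,0,0.0105,0,0],[0,0,0.0105,0,0]], grip_n=25)

```text
time: 10.8
position: [0.6675, 0.2092, 0.0368]
tool_rot: [0.127, 3.139, 0.0]
ft_force: [-0.1, -0.7, -1.0]
grip_width: 0.156
grip_force: 25.0
```

tcp_steps(segments=[[0,0,0.001,0,0],[0,0,0.0015,0,0],[0,0,0.0015,0,0]], grip_n=25)

```text
time: 11.1
position: [0.6677, 0.2092, 0.0364]
tool_rot: [0.127, 3.138, 0.001]
ft_force: [-3.2, -1.3, 5.7]
grip_width: 0.16
grip_force: 25.0
```

tcp_steps(segments=[[0,0,0,0,0.4],[0,0,0,0,0.4],[0,0,0,0,0.4],[0,0,0,0,0.4],[0,0,-0.02,0,0.4],[0,0,-0.06,0,0.4],[0,0,-0.1,0,0.4]], grip_n=25)

```text
time: 11.8
position: [0.6667, 0.2089, 0.1352]
tool_rot: [-0.127, -3.137, 0.001]
ft_force: [1.0, 0.2, 0.5]
grip_width: 0.399
grip_force: 0.0
```

```bash
python3 - <<'E'
from h import *
look(.667,.21,.053,t=180);goto(.574,.103,.1)
E
```

```text
wrist [667.  209.3] [72.  71.5] 85.4 px [[209. 145.]
 [295. 224.]]
shift [ 0.0886 -0.115   0.0433] yang 85.4 turn None j7 1.19 t 11.85 pos [0.6711 0.2103 0.1447] w 0.399
```

tcp_steps(segments=[[0.089,-0.115,0.033,1.49,0.4],[0.089,-0.115,0.033,1.49,0.4],[0.089,-0.115,0.033,1.49,0.4],[0.089,-0.115,0.033,1.49,0.4],[0.089,-0.115,0.033,1.49,0.4],[0.089,-0.115,0.033,1.49,0.4],[0.089,-0.115,0.033,1.49,0.4],[0.089,-0.115,0.033,1.49,0.4],[0.089,-0.115,0.033,1.49,0.4],[0.089,-0.115,0.033,1.49,0.4],[0.089,-0.115,0.033,1.49,0.4]], grip_n=25)

```text
time: 12.95
position: [0.5695, 0.1018, 0.1022]
tool_rot: [2.222, 2.221, 0.0]
ft_force: [0.1, 0.2, -0.3]
grip_width: 0.4
grip_force: 0.0
```

```bash
python3 - <<'E'
from h import *
look(.574,.103,.008,t=180);goto(.574,.103,-.009)
E
```

```text
wrist [574.5 102.5] [88.7 89.4] 42.2 px [[208. 130.]
 [308. 225.]]
shift [0.0012 0.0045 0.1112] yang 0.2 turn None j7 -0.14 t 13.0 pos [0.5695 0.1018 0.1022] w 0.4
```

tcp_steps(segments=[[0.001,0.005,0.05,0,0.4],[0.001,0.005,0.09,0,0.4],[0.001,0.005,0.109,0,0.4],[0.001,0.005,0.109,0,0.4],[0.001,0.005,0.109,0,0],[0.001,0.005,0.109,0,0],[0.001,0.005,0.109,0,0],[0.001,0.005,0.109,0,0],[0.001,0.005,0.109,0,0],[0.001,0.005,0.109,0,0]], grip_n=25)

```text
time: 14.0
position: [0.5759, 0.1031, -0.005]
tool_rot: [2.22, 2.221, 0.004]
ft_force: [0.2, -0.9, 6.9]
grip_width: 0.19
grip_force: 25.0
```

```bash
python3 - <<'E'
from h import *
goto(.572,-.178,.11)
E
```

```text
shift [-0.281  -0.0036 -0.1153] yang 0.0 turn None j7 -0.1 t 14.0 pos [ 0.5759  0.1031 -0.005 ] w 0.19
```

tcp_steps(segments=[[0,0,0,0,0],[0,0,0,0,0]])

```text
time: 14.2
position: [0.5759, 0.1031, -0.005]
tool_rot: [2.22, 2.221, 0.004]
ft_force: [-1.2, -0.6, 5.9]
grip_width: 0.183
grip_force: 25.0
```

```bash
python3 - <<'E'
from h import *
im=ctrl.get_image("wrist")
cv2.imwrite("pics/w6.png",cv2.cvtColor(cv2.resize(im[130:330,130:380],None,fx=3,fy=3),cv2.COLOR_RGB2BGR))
E
```

```text
(no output)
```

View pics/w6.png

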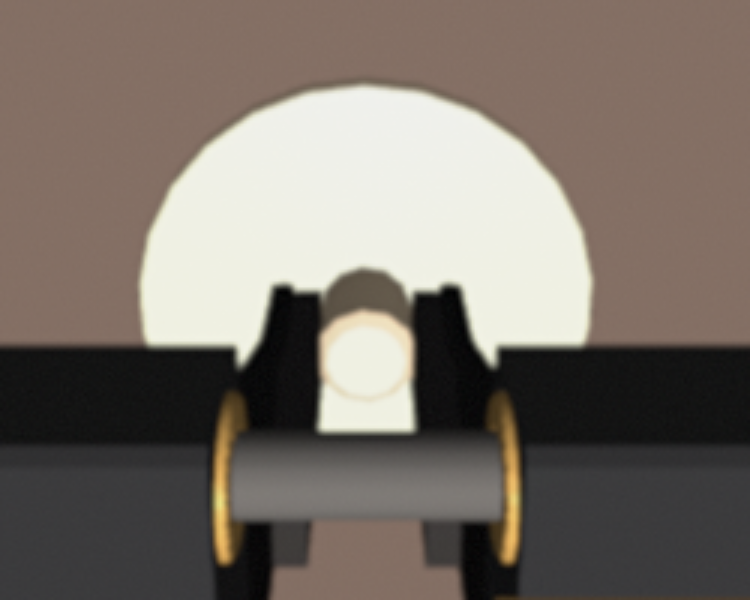

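tcp_steps(segments=[[0,0,-0.005,0,0],[0,0,-0.01,0,0],[0,0,-0.015,0,0],[0,0,-0.015,0,0],[0,0,-0.015,0,0]], grip_n=30)

```text
time: 14.75
position: [0.5745, 0.1028, 0.0084]
tool_rot: [2.221, 2.222, 0.0]
ft_force: [0.1, -0.6, -1.2]
grip_width: 0.182
grip_force: 30.0
```

```bash
python3 - <<'E'
from h import *
goto(.572,-.178,.11)
look(.574,.103,.025,t=180)
E
```

```text
shift [-0.2808 -0.0025 -0.1017] yang 0.0 turn None j7 -0.11 t 14.75 pos [0.5745 0.1028 0.0084] w 0.182
wrist [573.6  90.3] [18.2 26.4] 0.0 px [[237. 233.]
 [267. 273.]]
```

tcp_steps(segments=[[0,0,-0.04,0,0],[0,0,-0.08,0,0],[0,0,-0.12,0,0],[-0.285,-0.003,-0.132,0,0],[-0.285,-0.003,-0.132,0,0],[-0.285,-0.003,-0.132,0,0],[-0.285,-0.003,-0.132,0,0],[-0.285,-0.003,-0.132,0,0],[-0.285,-0.003,-0.132,0,0],[-0.285,-0.003,-0.132,0,0],[-0.285,-0.003,-0.132,0,0]], grip_n=30)

```text
time: 15.9
position: [0.571, -0.1831, 0.1398]
tool_rot: [-2.224, -2.218, 0.0]
ft_force: [0.1, 1.3, -1.2]
grip_width: 0.183
grip_force: 30.0
```

```bash
python3 - <<'E'
from h import *
look(.573,-.092,.045,t=165);look(.573,-.092,.045,t=180)
goto(.573,-.092,.1)
E
```

```text
wrist [572.6 -92.2] [83.1 83. ] 89.9 px [[204.  17.]
 [305. 125.]]
wrist [572.6 -92.2] [82.8 82.5] 0.0 px [[204.  21.]
 [305. 127.]]
shift [0.0882 0.0016 0.0398] yang 0.1 turn None j7 0.38 t 16.0 pos [ 0.5716 -0.1803  0.1397] w 0.178
```

tcp_steps(segments=[[0.0895,0.001,0,0,0],[0.0895,0.001,0,0,0],[0.0895,0.001,0.04,0,0],[0.0895,0.001,0.08,0,0],[0.0895,0.001,0.088,0,0],[0.0895,0.001,0.088,0,0],[0.0895,0.001,0.088,0,0]], grip_n=30)

```text
time: 16.7
position: [0.5739, -0.0925, 0.054]
tool_rot: [2.22, 2.221, 0.003]
ft_force: [-0.2, 0.0, -0.4]
grip_width: 0.186
grip_force: 30.0
```

```bash
python3 - <<'E'
from h import *
goto(.5726,-.0922,.04)
E
```

```text
shift [ 0.0003 -0.0013  0.014 ] yang 0.0 turn None j7 0.24 t 16.7 pos [ 0.5739 -0.0925  0.054 ] w 0.186
```

tcp_steps(segments=[[0,-0.001,0.005,0,0],[0,-0.001,0.009,0,0],[0,-0.001,0.011,0,0],[0,-0.001,0.012,0,0],[0,-0.001,0.012,0,0]], grip_n=30)

```text
time: 17.2
position: [0.5715, -0.0928, 0.0402]
tool_rot: [-2.222, -2.221, -0.0]
ft_force: [-0.5, 0.3, -0.9]
grip_width: 0.186
grip_force: 30.0
```

tcp_steps(segments=[[0,0,0.001,0,0],[0,0,0.0015,0,0],[0,0,0.0015,0,0]])

```text
time: 17.5
position: [0.5716, -0.0928, 0.04]
tool_rot: [-2.221, -2.221, -0.001]
ft_force: [-3.1, -0.5, 6.5]
grip_width: 0.182
grip_force: 30.0
```

tcp_steps(segments=[[0,0,0,0,0.45],[0,0,0,0,0.45],[0,0,0,0,0.45],[0,0,0,0,0.45],[0,0,-0.02,0,0.45],[0,0,-0.06,0,0.45],[0,0,-0.09,0,0.45],[0,0,-0.09,0,0.45]])

```text
time: 18.3
position: [0.5749, -0.0933, 0.1335]
tool_rot: [2.217, 2.217, 0.01]
ft_force: [0.3, -0.2, -0.1]
grip_width: 0.448
grip_force: 0.0
```

```bash
python3 - <<'E'
from h import *
look(.573,-.092,.053,t=180);goto(.6945,-.0085,.1)
E
```

```text
wrist [570.7 -93.3] [89.1 88.9] 87.1 px [[195. 133.]
 [299. 232.]]
shift [0.0845 0.121  0.0317] yang 0.0 turn None j7 0.21 t 18.35 pos [ 0.5733 -0.093   0.1311] w 0.451
```

Large lid on its pot to within about 2 mm. Next, the small one.

tcp_steps(segments=[[0.085,0.121,0.03,0,0.45],[0.085,0.121,0.03,0,0.45],[0.085,0.121,0.03,0,0.45],[0.085,0.121,0.03,0,0.45],[0.085,0.121,0.03,0,0.45],[0.085,0.121,0.03,0,0.45],[0.085,0.121,0.03,0,0.45]])

```text
time: 19.05
position: [0.6918, -0.0097, 0.0994]
tool_rot: [2.224, 2.218, 0.0]
ft_force: [-1.0, 0.3, 0.3]
grip_width: 0.447
grip_force: 0.0
```

```bash
python3 - <<'E'
from h import *
look(.6945,-.0085,.008,t=180);goto(.6945,-.0085,-.006)
E
```

```text
wrist [694.8  -9.5] [58.5 58.9] 1.8 px [[223. 148.]
 [289. 212.]]
shift [0.0009 0.0024 0.1057] yang -0.1 turn None j7 0.12 t 19.1 pos [ 0.692  -0.0094  0.0997] w 0.449
```

tcp_steps(segments=[[0,0.002,0.05,0,0.4],[0,0.002,0.09,0,0.4],[0,0.002,0.1045,0,0.4],[0,0.002,0.1045,0,0.4],[0,0.002,0.1045,0,0],[0,0.002,0.1045,0,0],[0,0.002,0.1045,0,0],[0,0.002,0.1045,0,0],[0,0.002,0.1045,0,0],[0,0.002,0.1045,0,0]], grip_n=25)

```text
time: 20.1
position: [0.6961, -0.0078, -0.0034]
tool_rot: [2.22, 2.22, 0.004]
ft_force: [-0.7, -0.5, 6.9]
grip_width: 0.183
grip_force: 25.0
```

tcp_steps(segments=[[0,0,-0.005,0,0],[0,0,-0.01,0,0],[0,0,-0.015,0,0],[0,0,-0.015,0,0]])

```text
time: 20.5
position: [0.6951, -0.0077, 0.0102]
tool_rot: [2.221, 2.221, 0.002]
ft_force: [-0.5, 0.1, -0.9]
grip_width: 0.177
grip_force: 25.0
```

Run:
```python
from h import *
goto(.4455,-.238,.14)
```

```text
shift [-0.2302 -0.2494 -0.1302] yang 0.0 turn None j7 0.15 t 20.5 pos [ 0.6951 -0.0077  0.0102] w 0.177
```

tcp_steps(segments=[[0,0,-0.05,0,0],[0,0,-0.1,0,0],[-0.23,-0.249,-0.13,0,0],[-0.23,-0.249,-0.13,0,0],[-0.23,-0.249,-0.13,0,0],[-0.23,-0.249,-0.13,0,0],[-0.23,-0.249,-0.13,0,0],[-0.23,-0.249,-0.13,0,0],[-0.23,-0.249,-0.13,0,0],[-0.23,-0.249,-0.13,0,0],[-0.23,-0.249,-0.13,0,0],[-0.23,-0.249,-0.13,0,0]])

```text
time: 21.7
position: [0.4464, -0.2365, 0.1392]
tool_rot: [-2.219, -2.223, -0.001]
ft_force: [0.2, 0.3, -0.1]
grip_width: 0.173
grip_force: 25.0
```

```bash
python3 - <<'E'
from h import *
look(.446,-.1465,.045,t=165)
goto(.446,-.1465,.1)
E
```

```text
wrist [ 446.3 -147.9] [51.1 51.7] 45.5 px [[221.  42.]
 [284. 109.]]
shift [ 0.0899 -0.0002  0.039 ] yang 0.1 turn None j7 0.47 t 21.75 pos [ 0.4464 -0.2364  0.139 ] w 0.18
```

tcp_steps(segments=[[0.05,0,0,0,0],[0.0895,0,0,0,0],[0.0895,0,0.04,0,0],[0.0895,0,0.075,0,0],[0.0895,0,0.085,0,0],[0.0895,0,0.085,0,0],[0.0895,0,0.085,0,0]])

```text
time: 22.45
position: [0.4467, -0.1484, 0.0553]
tool_rot: [2.22, 2.221, 0.001]
ft_force: [0.1, -0.5, 0.3]
grip_width: 0.183
grip_force: 25.0
```

```bash
python3 - <<'E'
from h import *
goto(.4463,-.1467,.041)
E
```

```text
shift [ 0.0017 -0.0004  0.0143] yang 0.0 turn None j7 0.3 t 22.45 pos [ 0.4467 -0.1484  0.0553] w 0.183
```

tcp_steps(segments=[[0.001,0,0.005,0,0],[0.001,0,0.009,0,0],[0.001,0,0.011,0,0],[0.001,0,0.012,0,0],[0.001,0,0.012,0,0]])

```text
time: 22.95
position: [0.4455, -0.1473, 0.0423]
tool_rot: [-2.222, -2.221, -0.0]
ft_force: [-0.1, -0.5, -0.3]
grip_width: 0.184
grip_force: 25.0
```

tcp_steps(segments=[[0,0,0.001,0,0],[0,0,0.0015,0,0],[0,0,0.0015,0,0]])

```text
time: 23.25
position: [0.4458, -0.1474, 0.0415]
tool_rot: [2.221, 2.221, 0.001]
ft_force: [-2.0, 1.5, 6.0]
grip_width: 0.183
grip_force: 25.0
```

tcp_steps(segments=[[0,0,0,0,0.45],[0,0,0,0,0.45],[0,0,0,0,0.45],[0,0,0,0,0.45],[0,0,-0.02,0,0.45],[0,0,-0.06,0,0.45],[0,0,-0.09,0,0.45],[0,0,-0.09,0,0.45]])

```text
time: 24.05
position: [0.4487, -0.148, 0.1349]
tool_rot: [2.217, 2.217, 0.008]
ft_force: [1.2, 0.0, -0.2]
grip_width: 0.447
grip_force: 0.0
```

```bash
python3 - <<'E'
from h import *
look(.446,-.148,.053,t=180);goto(.399,-.279,.1,-44)
E
```

```text
wrist [ 444.7 -148.9] [57. 57.] 89.9 px [[214. 153.]
 [280. 216.]]
shift [-0.1315 -0.0483  0.0324] yang 0.0 turn 0.768 j7 0.25 t 24.1 pos [ 0.4472 -0.1475  0.1326] w 0.449
```

tcp_steps(segments=[[-0.1315,-0.048,0.032,0.768,0.45],[-0.1315,-0.048,0.032,0.768,0.45],[-0.1315,-0.048,0.032,0.768,0.45],[-0.1315,-0.048,0.032,0.768,0.45],[-0.1315,-0.048,0.032,0.768,0.45],[-0.1315,-0.048,0.032,0.768,0.45],[-0.1315,-0.048,0.032,0.768,0.45]])

```text
time: 24.8
position: [0.397, -0.2783, 0.0978]
tool_rot: [-2.889, -1.232, 0.002]
ft_force: [0.0, 0.4, -0.4]
grip_width: 0.454
grip_force: 0.0
```

```bash
python3 - <<'E'
from h import *
look(.399,-.279,.008,t=180);goto(.399,-.279,-.008,-44)
E
```

```text
wrist [ 399.5 -279.8] [93.5 56.1] 45.9 px [[224. 127.]
 [289. 228.]]
shift [0.0008 0.002  0.1061] yang -43.8 turn 0.003 j7 -0.18 t 24.85 pos [ 0.3972 -0.2782  0.0981] w 0.45
```

tcp_steps(segments=[[0,0.0025,0.05,0,0.4],[0,0.0025,0.09,0,0.4],[0,0.0025,0.1045,0,0.4],[0,0.0025,0.1045,0,0.4],[0,0.0025,0.1045,0,0],[0,0.0025,0.1045,0,0],[0,0.0025,0.1045,0,0],[0,0.0025,0.1045,0,0],[0,0.0025,0.1045,0,0],[0,0.0025,0.1045,0,0]], grip_n=25)

```text
time: 25.85
position: [0.4004, -0.2808, -0.0045]
tool_rot: [2.891, 1.227, 0.003]
ft_force: [-0.7, 1.0, 7.5]
grip_width: 0.157
grip_force: 25.0
```

tcp_steps(segments=[[0,0,-0.005,0,0],[0,0,-0.01,0,0],[0,0,-0.015,0,0],[0,0,-0.015,0,0]])

```text
time: 26.25
position: [0.3998, -0.2807, 0.01]
tool_rot: [2.891, 1.227, 0.002]
ft_force: [-0.1, 1.1, -0.6]
grip_width: 0.159
grip_force: 25.0
```

Run:
```python
from h import *
goto(.4625,.1465,.14,15)
```

```text
shift [ 0.3509 -0.2515 -0.13  ] yang -44.0 turn -1.03 j7 -0.08 t 26.25 pos [ 0.3998 -0.2807  0.01  ] w 0.159
```

tcp_steps(segments=[[0,0,-0.05,0,0],[0,0,-0.1,0,0],[0.302,-0.17,-0.13,-1.03,0],[0.302,-0.17,-0.13,-1.03,0],[0.302,-0.17,-0.13,-1.03,0],[0.302,-0.17,-0.13,-1.03,0],[0.302,-0.17,-0.13,-1.03,0],[0.302,-0.17,-0.13,-1.03,0],[0.302,-0.17,-0.13,-1.03,0],[0.302,-0.17,-0.13,-1.03,0],[0.302,-0.17,-0.13,-1.03,0],[0.302,-0.17,-0.13,-1.03,0],[0.302,-0.17,-0.13,-1.03,0]])

```text
time: 27.55
position: [0.4865, 0.0531, 0.1391]
tool_rot: [-1.916, -2.489, 0.001]
ft_force: [-0.9, -0.8, -2.3]
grip_width: 0.154
grip_force: 25.0
```

```bash
python3 - <<'E'
from h import *
look(.463,.1465,.045,t=165,name="pics/w7.png")
goto(.463,.1465,.055,15)
E
```

```text
wrist [463.1 146.3] [50.4 87.8] 15.2 px [[222.   6.]
 [286. 122.]]
shift [0.0962 0.0011 0.0842] yang 14.8 turn -0.003 j7 0.1 t 27.6 pos [0.4866 0.0533 0.1392] w 0.155
```

tcp_steps(segments=[[0.05,0.001,0,-0.003,0],[0.096,0.001,0,-0.003,0],[0.096,0.001,0.04,-0.003,0],[0.096,0.001,0.075,-0.003,0],[0.096,0.001,0.084,-0.003,0],[0.096,0.001,0.084,-0.003,0],[0.096,0.001,0.084,-0.003,0]])

```text
time: 28.3
position: [0.4642, 0.1476, 0.0567]
tool_rot: [1.91, 2.493, 0.003]
ft_force: [0.5, 0.6, -1.0]
grip_width: 0.149
grip_force: 25.0
```

```bash
python3 - <<'E'
from h import *
goto(.4631,.1463,.0405,15.2)
E
```

```text
shift [-0.0009 -0.0014  0.0162] yang 15.1 turn -0.002 j7 -0.07 t 28.3 pos [0.4642 0.1476 0.0567] w 0.149
```

tcp_steps(segments=[[-0.001,-0.001,0.005,0,0],[-0.001,-0.001,0.01,0,0],[-0.001,-0.001,0.0125,0,0],[-0.001,-0.001,0.014,0,0],[-0.001,-0.001,0.014,0,0]])

```text
time: 28.8
position: [0.4621, 0.1466, 0.0411]
tool_rot: [-1.908, -2.495, 0.0]
ft_force: [-1.1, -0.7, -1.0]
grip_width: 0.156
grip_force: 25.0
```

tcp_steps(segments=[[0,0,0.001,0,0],[0,0,0.0015,0,0],[0,0,0.0015,0,0]])

```text
time: 29.1
position: [0.4624, 0.1467, 0.0406]
tool_rot: [-1.908, -2.495, -0.001]
ft_force: [-2.4, -1.3, 4.6]
grip_width: 0.155
grip_force: 25.0
```

tcp_steps(segments=[[0,0,0,0,0.45],[0,0,0,0,0.45],[0,0,0,0,0.45],[0,0,0,0,0.45],[0,0,-0.02,0,0.45],[0,0,-0.06,0,0.45],[0,0,-0.1,0,0.45],[0,0,-0.13,0,0.45],[0,0,-0.13,0,0.45]])

```text
time: 30.0
position: [0.4652, 0.1478, 0.1745]
tool_rot: [1.906, 2.492, 0.013]
ft_force: [0.2, 0.5, 0.6]
grip_width: 0.453
grip_force: 0.0
```

```bash
python3 - <<'E'
from h import *
look(.463,.146,.053,t=180)
im=ctrl.get_image("scene")
cv2.imwrite("pics/s9.png",cv2.cvtColor(cv2.resize(im[100:280,120:400],None,fx=2.8,fy=2.8),cv2.COLOR_RGB2BGR))
E
```

```text
wrist [461.2 147.4] [56.3 93.6] 15.1 px [[218. 124.]
 [277. 217.]]
```

View pics/s9.png

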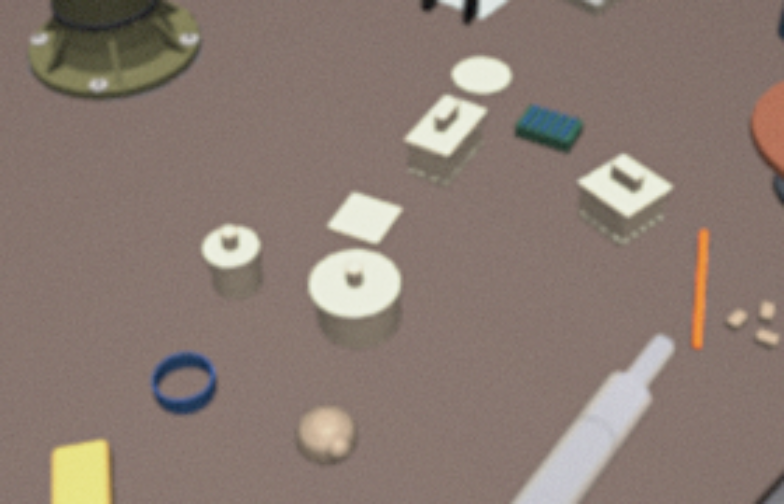

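All four lids lie flat and centred on their pots (small at (231,245), large (355,285), oblong (446,125), square (626,185)), and both plain slabs lie where they were.

```bash
python3 -c "
from bench import ctrl
print(ctrl.close_job())"
```

```text
the job is handed in; nothing more can be done
None
```

All four lids are on their own pots, measured within about 2 mm of centre by the wrist camera and in line with the pots' sides; the plain slabs were left alone and the job is handed in (no verdict was shown).

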